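# Load and close the lens cleaner

## Task

Lower the wire basket of lenses gently into the round cleaner's tank until it is fully home, then take the blue lid from its sloping rack, lay it level in the mouth of the cleaner and turn it until its hidden lugs drop in and its top is flush with the rim. Leave everything else where it is.

Things in the scene. Friction and masses are not known exactly. Their poses are not given: they have to be found in the camera images.
- cleaner: Fixed white round drum (lens cleaner), 184 mm across, 90 mm high, black control panel on its front (-x side). Origin: centre of its underside, z up. The tapered tank has 42 mm inside radius at its floor and 57 mm at 66 mm height. Its mouth has a flared collar, 75.5 mm radius at the bottom (78 mm height) and 79.5 mm at the rim (90 mm).
- tank_floor (a point): Centre of the tank's flat floor, 12 mm above the cleaner's origin; axes as the cleaner's. The basket's underside stands here when fully home.
- ledge_mid (a point): Centre of the mouth at the height of the ledge, 78 mm above the cleaner's origin; axes as the cleaner's. The flat ledge runs from 57 to 75 mm radius and has three notches, 120 degrees apart, 16 mm wide, centred at 66 mm radius. Their rotation varies and is not reported: one lies within 35 degrees either side of the -x direction (the drum's front).
- lid_mid (a point): Loose blue lid, 0.2 to 0.4 kg: disc 154 mm across its top, tapering to 146 mm at its underside, 12 mm thick. Point: on its axis, 21 mm above the disc's underside. z: lid axis, out of the grip side; x: along the grip bar, towards the red dot. At the start it lies on the rack, its axis leaning 25 degrees, the bar roughly up the slope.
- lid_grip (a point): Centre of the lid's white grip bar, on the lid's axis, 31 mm above the disc's underside and 19 mm above the disc's top; axes as lid_mid. The bar is 64 mm long (x), 18 mm wide (y), 38 mm high, its top 19 mm above this point.
- lid_under (a point): Centre of the underside of the lid's disc; axes as lid_mid. Three round-ended lugs, 12 mm in diameter, reach 8 mm below it at 66 mm radius, at 0 and +-120 degrees from +x. Home, this point is at ledge height; while the lugs still stand on the ledge it is 8 mm above the ledge. The lugs have about 2 mm to spare on each side in the notches.
- rack: Fixed wooden rack carrying the lid: board 180 (x) by 170 mm sloping 25 degrees, with two brass pegs 22 mm high at its lower edge (-x), against which the lid's edge rests. Origin: centre of the board's upper face, 52 mm above the table. z: square to the board, leaning 25 degrees from vertical; x: straight up the slope, away from the robot.
- basket_mid (a point): Loose tapered steel wire basket, 80 mm across the floor, 104 mm across the rim, 62 mm high over its handle, 0.15 to 0.28 kg, two tinted lenses inside. Point: on its axis, half-way up, 31 mm above its underside; z up, x along the handle. Upright on the table at the start.
- basket_handle (a point): Centre of the basket's handle, 52 mm above its underside; axes as basket_mid. The handle is a straight black bar across the rim: 98 mm long (x), 12 mm wide (y), 20 mm high. Inside the basket there is free space beside and below it down to 25 mm above the underside.
- spray: Bystander: loose amber lens-spray bottle with a black cap, 52 mm across, 122 mm high. Origin: centre of its underside.
- pot: Bystander: loose white pot with a small cactus, 76 mm across, 107 mm high. Origin: centre of its underside.
- case: Bystander: loose closed red spectacle case lying flat, 54 mm (x) by 150 mm (y), 39 mm high. Origin: centre of its underside.
Mind the look-alikes: they are no part of the job. Of the things that look like the part that bears lid_mid, the smaller one is meant.

How it is judged:
By the outcome, as a careful person would: the job done as asked, in the order asked, and still so for the second after the job is handed in, with the robot touching nothing.
It also fails if it takes over 61 s, if anything falls off the work surface, if the arm or the gripper's body presses on something with over 40 N, if the wrist force passes 120 N, or if a joint passes its speed limit or range.

## Robot

A 6-joint arm with a two-finger parallel gripper is mounted at the origin on the work surface. World frame = base frame: x ahead of the robot, y to its left, z up, the work surface at z = 0. Lengths are in mm, angles in degrees, forces in N, time in s.
With the tool pointing down it reaches from about 300 to 850 mm from the base axis. Payload 4.2 kg.
Tool frame: the origin (TCP) lies midway between the tips of the shut fingers; the grasp point (between the pads) lies 19 mm behind it; z points along the fingers, y is the direction in which the jaws open and shut (so a half turn about z gives the same grasp; the last joint's range is limited). The gripper opens to 91 mm and grips with 3 to 60 N. Pads are 32 mm wide; open, the fingers measure 118 mm over their backs; the gripper's body (76 mm by 178 mm) begins 60 mm behind the grasp point.
Start: joints at [-74.255, 18.312, 89.639, -0, 72.044, -1.146], TCP at [167.068, -550.21, 213.976] pointing down, gripper open.
Joint ranges: [-177.97, 177.97], [-48.28, 115.42], [12.27, 149.76], [-77.06, 257.06], [2.81, 150.46], [-146.56, 146.56]. Speed limits (degrees/s): [147.25, 147.25, 180, 180, 180, 180].

## Interface

Orientations are given as [roll, pitch, yaw] about the fixed x, y, z axes, in that order (R = Rz(yaw) Ry(pitch) Rx(roll)).
In Python, from workcell import * gives the robot as it stands.
- The arm moves only by the tool arm_command, never from a script. Its argument "deltas" is text: rows parted by semicolons, each of 7 numbers parted by spaces: the shift along the tool's x, y, z in mm, then the turn, a rotation vector about the tool's x, y, z in degrees, then the finger opening in mm, from 0 to 91.2. In form: x y z wx wy wz hand; .... A call has 1 to 5 rows; each row shifts and turns the commanded pose from where the row before left it, along the tool's axes as they then stand; what a row does not reach is not made up. A row lasts 1/8 s, in which the tool goes at most 62.5 mm and 10.7 degrees, less where a joint would pass 70% of its speed; a pose out of reach is approached as far as the arm can. A call is refused whole if a number of a shift passes 62.5 or a number of a turn 10.7, either way. A call with a gripper value outside its range is refused whole. The fingers move at their own pace and stop on an object; "force" is the grip in N (left out, the last holds). Time passes only in rows, so rows that do not move let the fingers close. It gives the time, the measured TCP pose, the force and the opening at its end, in the units of the state.
- state(): the state, without advancing time (a new reading comes with each control period).
- grab_frame(name): name is "scene" or "top" or "wrist"; returns the picture (384x512x3 uint8, red, green, blue); there is no depth.
- camera_model(name): a dict with "fx", "fy", "cx", "cy" (pixels), "k1" (the pictures are not rectified: a ray, as slopes to the right and down, at radius r is drawn at 1 + k1 r^2 times it, then the intrinsics apply), "rvec" (rotation vector, rad) and "tvec" (3), from world to camera coordinates, as OpenCV has them; the wrist camera has in their place "mount" (4x4, takes a point from camera to tool coordinates, whose origin is the TCP and whose axes are the flange's). Camera axes: x right, y down, z forward; pixel columns grow to the right and rows downward; lengths in mm; the calibration is good to about 2 mm. A picture is of the moment at which its call begins: read the wrist's pose just before it. camera_model takes no time and is no camera call.
- job_done(): hands the job in, once; it reports no verdict.
The state is a dict: "time_s": time; "qpos": joint angles; "qvel": joint speeds; "effort": joint torques, N m; "ee_pos": TCP position; "ee_rot": TCP orientation; "force": force on the tool from outside, world axes, zero at the start; "torque": the same for the moment, N m; "gripper_width": finger opening in mm.
Only numpy, scipy, OpenCV 4.12 (cv2) and the standard library are available. Lean on these libraries where they do the work, as an engineer would, in place of code of your own. Each camera call takes 0.05 s, during which the arm holds its last target. There are 200 camera calls.

## Working session

There is one attempt and no reset: what is moved stays moved. The work goes in short steps, Python scripts to look and compute and a tool call to move; the robot and the scene stay as the last step left them, time stands still between calls to the robot, and variables do not carry over. Pictures are saved under pics/ and viewed, about 8 in all and at most 12, crops included, and the job is handed in when it is done.

Besides the shell and the picture viewer there is one more tool, called after "Call:" in YAML: its name, and indented under it one key for each argument. arm_command: Moves the arm, as the interface text tells. Its arguments: {"type":"object","properties":{"deltas":{"type":"string"},"force":{"type":"number"}},"required":["deltas"]}

```bash
ls && mkdir -p pics
cat > h.py <<'E'
from workcell import *
import numpy as np, cv2
from scipy.spatial.transform import Rotation as R
def cam(n, st=None):
    m=camera_model(n)
    if 'mount' in m:
        T=np.eye(4); T[:3,:3]=R.from_euler('xyz',st['ee_rot'],degrees=True).as_matrix(); T[:3,3]=st['ee_pos']
        W=T@np.array(m['mount']); Rc=W[:3,:3].T; t=-Rc@W[:3,3]
    else:
        Rc=R.from_rotvec(np.ravel(m['rvec'])).as_matrix(); t=np.ravel(m['tvec'])
    K=np.array([[m['fx'],0,m['cx']],[0,m['fy'],m['cy']],[0,0,1.]])
    return K,np.array([m['k1'],0,0,0.]),Rc,t
def proj(c,P):
    K,d,Rc,t=c
    return cv2.projectPoints(np.atleast_2d(np.array(P,float)),cv2.Rodrigues(Rc)[0],t,K,d)[0][:,0]
def rays(c,px):
    K,d,Rc,t=c
    u=cv2.undistortPoints(np.array(px,float).reshape(-1,1,2),K,d)[:,0]
    return -Rc.T@t, np.c_[u,np.ones(len(u))]@Rc
def onz(c,px,z):
    o,D=rays(c,px); return o+D*((z-o[2])/D[:,2])[:,None]
def onplane(c,px,p,n):
    o,D=rays(c,px); return o+D*(((np.array(p)-o)@n)/(D@n))[:,None]
def save(n,im,s=1): cv2.imwrite('pics/'+n,cv2.resize(im[:,:,::-1],None,fx=s,fy=s,interpolation=cv2.INTER_CUBIC))
E
python3 - <<'E'
from h import *
print(state())
a=grab_frame('scene');b=grab_frame('top');
np.save('scene.npy',a);np.save('top.npy',b)
save('a.png',a,1.5);save('b.png',b,1.5)
for n in('scene','top','wrist'):print(n,camera_model(n))
E
```

```text
pics
{'time_s': 0.0, 'qpos': array([-7.42549674e+01,  1.83502071e+01,  8.97066917e+01,  1.34789609e-05,
        7.20442099e+01, -1.14489939e+00]), 'qvel': array([-0.04273177,  0.03224831, -0.00621853,  0.00275108, -0.0910126 ,
       -0.04757187]), 'effort': array([-1.48847419e-03, -4.12458837e+01, -2.31976140e+01,  7.23089534e-02,
        4.56528040e-02, -1.41703713e-04]), 'ee_pos': array([ 166.92846133, -549.70028837,  213.13272911]), 'ee_rot': array([-1.79898912e+02, -2.03305723e-03,  1.68899260e+01]), 'force': array([ 0.37615018, -0.09950129, -0.64768659]), 'torque': array([-0.01286836,  0.00805356,  0.00552064]), 'gripper_width': 91.74337986351541}
scene {'fx': 402.5559825093935, 'fy': 402.5559825093935, 'cx': 255.38122435455395, 'cy': 192.78891175835167, 'k1': -0.1045142177962198, 'rvec': array([ 1.67977361,  1.55763057, -0.83749046]), 'tvec': array([  99.02043096, -239.0657633 , 1539.22850212])}
top {'fx': 353.67063629583487, 'fy': 353.67063629583487, 'cx': 256.27785971825415, 'cy': 195.50965264871914, 'k1': -0.04169273781354669, 'rvec': array([ 2.10357729, -2.11927848,  0.2141514 ]), 'tvec': array([-107.30301585,  545.76095919,  920.20937925])}
wrist {'fx': 329.343774862762, 'fy': 329.343774862762, 'cx': 253.75693330125924, 'cy': 189.92971521931742, 'k1': -0.0732737453314951, 'mount': array([[-1.07274682e-04, -9.68035882e-01, -2.50811721e-01,
         6.99186164e+01],
       [ 9.99999316e-01,  1.88295613e-04, -1.15445768e-03,
        -6.87554393e-01],
       [ 1.16478321e-03, -2.50811673e-01,  9.68035200e-01,
        -1.69541957e+02],
       [ 0.00000000e+00,  0.00000000e+00,  0.00000000e+00,
         1.00000000e+00]])}
```

View pics/a.png

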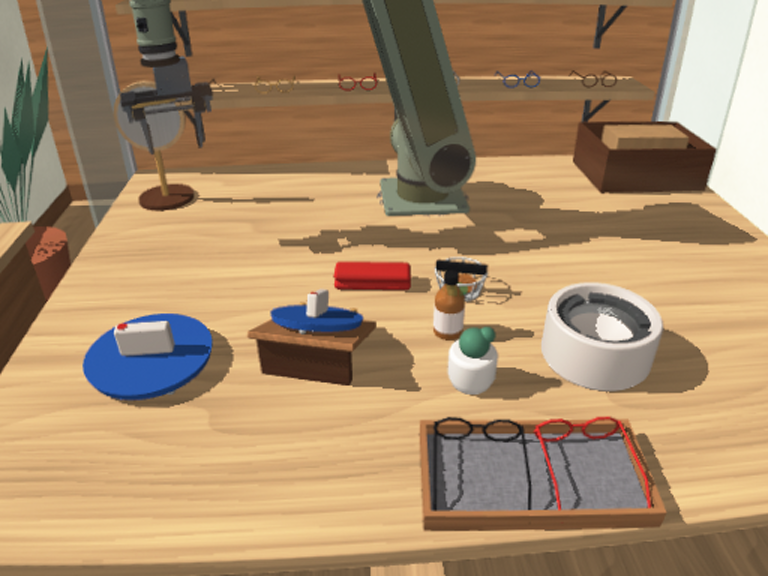

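View pics/b.png

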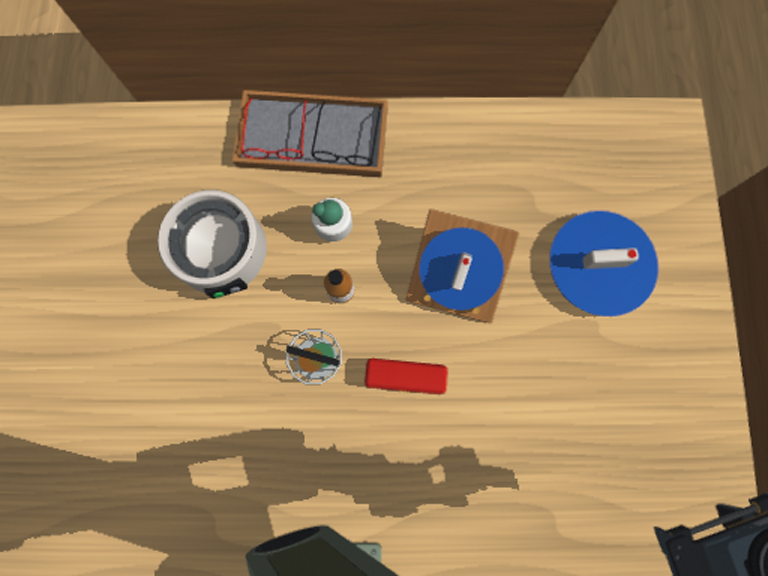

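Scene: the basket is at top-view display px (313,356), the cleaner at (211,242), the bystanders around them. Lid look-alikes are the blue lid on the rack, display (462,270), and a larger blue lid flat on the table, (604,263). I choose the smaller one on the rack.

Run:
```python
from h import *
b=np.load('top.npy'); c=cam('top'); hsv=cv2.cvtColor(b,cv2.COLOR_RGB2HSV)
def box(m,x0,y0,x1,y1):
    z=np.zeros(m.shape,np.uint8); z[y0:y1,x0:x1]=m[y0:y1,x0:x1]; return z
def big(m):
    cs,_=cv2.findContours(m,cv2.RETR_EXTERNAL,cv2.CHAIN_APPROX_NONE); return max(cs,key=cv2.contourArea)
# handle
m=box((b.max(2)<60).astype(np.uint8),180,210,235,262)
k=big(m); r=cv2.minAreaRect(k); bp=cv2.boxPoints(r); W=onz(c,bp,62); print('handle',r,'\n',W.round(1)); 
ctr=W.mean(0); e=[np.linalg.norm(W[1]-W[0]),np.linalg.norm(W[2]-W[1])]; v=(W[1]-W[0]) if e[0]>e[1] else W[2]-W[1]
print('ctr',ctr.round(1),'edges',np.round(e,1),'yaw',np.degrees(np.arctan2(v[1],v[0])))
# cleaner: white outer
m=box(((hsv[:,:,1]<45)&(hsv[:,:,2]>140)).astype(np.uint8),95,115,182,205)
k=cv2.convexHull(big(m))[:,0]; W=onz(c,k,90); print('cleaner encl',)
A=np.c_[2*W[:,:2],np.ones(len(W))]; s=np.linalg.lstsq(A,(W[:,:2]**2).sum(1),rcond=None)[0]; print(s[:2],np.sqrt(s[2]+s[0]**2+s[1]**2))
# blue lid
blue=((hsv[:,:,0]>100)&(hsv[:,:,0]<125)&(hsv[:,:,1]>120)).astype(np.uint8)
for x0,x1 in((260,350),(355,450)):
    k=big(box(blue,x0,120,x1,230)); print('blue',cv2.fitEllipse(k),cv2.contourArea(k))
red=(((hsv[:,:,0]<6)|(hsv[:,:,0]>174))&(hsv[:,:,1]>150)&(hsv[:,:,2]>120)).astype(np.uint8)
n,l,s,ce=cv2.connectedComponentsWithStats(red); print([(s[i].tolist(),ce[i].round(1).tolist()) for i in range(1,n) if s[i,4]>3])
crop=b[125:275,90:350]; save('c.png',crop,3)
```

```text
handle ((208.1575927734375, 236.93267822265625), (35.16840362548828, 4.7105326652526855), 15.52410888671875) 
 [[438.   66.   62. ]
 [450.2  63.   62. ]
 [424.4 -28.7  62. ]
 [412.3 -25.5  62. ]]
ctr [431.2  18.7  62. ] edges [12.6 95.3] yaw -105.73603214912649
cleaner encl
[642.16103684 203.86710289] 96.68647152910073
blue ((307.19488525390625, 178.70718383789062), (53.70076370239258, 54.501834869384766), 69.60143280029297) 2297.5
blue ((402.0118713378906, 175.3413848876953), (66.65787506103516, 72.78337097167969), 126.81622314453125) 3811.0
[([162, 66, 6, 26, 36], [163.4, 76.9]), ([203, 67, 2, 5, 6], [203.2, 68.7]), ([201, 73, 2, 31, 31], [201.5, 88.0]), ([161, 94, 2, 7, 8], [161.1, 97.4]), ([166, 99, 6, 1, 6], [168.5, 99.0]), ([190, 99, 2, 2, 4], [190.5, 99.5]), ([177, 101, 7, 2, 8], [179.9, 101.1]), ([195, 100, 5, 2, 7], [197.4, 100.3]), ([164, 104, 4, 1, 4], [165.5, 104.0]), ([188, 104, 7, 2, 8], [190.6, 104.9]), ([419, 167, 5, 5, 19], [421.0, 168.8]), ([309, 172, 3, 4, 10], [310.0, 173.8]), ([244, 239, 54, 24, 1011], [270.8, 250.4])]
```

View pics/c.png

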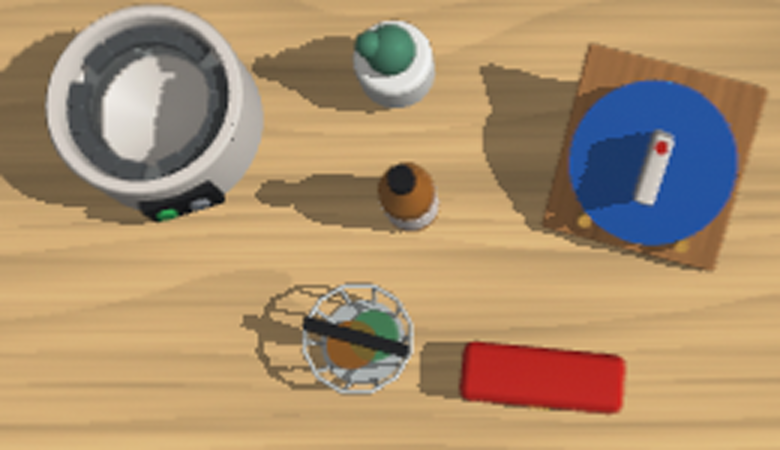

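Crop: the chosen lid has its bar upright with the red dot uphill at crop (662,148), brass pegs at (585,221) and (683,245). The basket's handle runs (303,324)–(408,350). The cleaner's mouth is centred near (145,97), with a dark notch at the front (150,170). The choice of lid is confirmed. Next I plan the basket approach.

```bash
cat >> h.py <<'E'
def plan(p1,r1,n,p0=None,r0=None,hand=91):
    """rows from the present (or given) pose to p1 / rpy r1"""
    from scipy.spatial.transform import Slerp
    s=state(); p0=s['ee_pos'] if p0 is None else p0; r0=s['ee_rot'] if r0 is None else r0
    A=R.from_euler('xyz',[r0,r1],degrees=True); S=Slerp([0,1],A); p0=np.array(p0,float);p1=np.array(p1,float)
    w=(A[0].inv()*A[1]).as_rotvec(degrees=True)/n
    out=[]
    for i in range(n):
        d=S(i/n).inv().apply((p1-p0)/n); out.append(' '.join('%.1f'%x for x in list(d)+list(w))+' %g'%hand)
    for i in range(0,n,5): print('; '.join(out[i:i+5]))
E
python3 - <<'E'
from h import *
c=cam('top')
for n,px,z in(('cleaner',(138.3,157.3),90),('spray cap',(90+401/3,125+180/3),122),('pot',(90+395/3,125+58/3),80),('lid dot',(310,173.8),115)): print(n,onz(c,[px],z).round(0))
plan([431,19,200],[180,0,74.3],13,hand=36)
E
```

```text
cleaner [[647. 211.  90.]]
spray cap [[560. -27. 122.]]
pot [[686. -16.  80.]]
lid dot [[ 590. -253.  115.]]
32.1 -36.0 1.1 -0.0 -0.0 -4.4 36; 34.8 -33.4 1.1 -0.0 -0.0 -4.4 36; 37.3 -30.6 1.1 -0.0 -0.0 -4.4 36; 39.5 -27.6 1.1 -0.0 -0.0 -4.4 36; 41.5 -24.5 1.1 -0.0 -0.0 -4.4 36
43.3 -21.2 1.0 -0.0 -0.0 -4.4 36; 44.8 -17.8 1.0 -0.0 -0.0 -4.4 36; 46.1 -14.3 1.0 -0.0 -0.0 -4.4 36; 47.0 -10.7 1.0 -0.0 -0.0 -4.4 36; 47.7 -7.1 1.0 -0.0 -0.0 -4.4 36
48.1 -3.4 1.0 -0.0 -0.0 -4.4 36; 48.2 0.3 1.0 -0.0 -0.0 -4.4 36; 48.1 4.0 1.0 -0.0 -0.0 -4.4 36
```

Call:
arm_command:
  deltas: "32 -36 1 0 0 -4.4 36; 35 -33 1 0 0 -4.4 36; 37 -31 1 0 0 -4.4 36; 39.5 -27.5 1 0 0 -4.4 36; 41.5 -24.5 1 0 0 -4.4 36"
  force: 15

```text
time_s: 0.72
ee_pos: [268.8, -330.1, 208.7]
ee_rot: [-180.0, -0.0, 39.0]
force: [0.0, -1.0, 0.7]
gripper_width: 43.9
```

Call:
arm_command:
  deltas: "43 -21 1 0 0 -4.4 36; 45 -18 1 0 0 -4.4 36; 46 -14 1 0 0 -4.4 36; 47 -11 1 0 0 -4.4 36; 48 -7 1 0 0 -4.4 36"

```text
time_s: 1.35
ee_pos: [370.9, -111.7, 203.8]
ee_rot: [180.0, 0.0, 61.0]
force: [1.2, 0.1, 0.3]
gripper_width: 35.8
```

Call:
arm_command:
  deltas: "48 -3 1 0 0 -4.4 36; 48 0 1 0 0 -4.4 36; 48 4 1 0 0 -4.6 36; 0 0 0 0 0 0 36; 0 0 0 0 0 0 36"

```text
time_s: 1.98
ee_pos: [431.3, 17.1, 200.6]
ee_rot: [-179.9, 0.1, 74.3]
force: [-0.8, -1.2, -0.0]
gripper_width: 36.1
```

Run:
```python
from h import *
st=state(); im=grab_frame('wrist'); np.save('w1.npy',im); c=cam('wrist',st)
print(st['ee_pos'],st['ee_rot'],st['gripper_width'],st['force'])
# handle at z=62, both ends expected
e=np.array([np.cos(np.radians(74.3)),np.sin(np.radians(74.3)),0]); P=[np.array([431.,19,62])+s*49*e for s in(-1,0,1)]
print(proj(c,P).round(0))
save('d.png',im,1.2)
```

```text
[431.2529812   17.08690222 200.57640724] [-1.79939805e+02  5.44734353e-02  7.42999357e+01] 36.11577022607062 [-0.802767   -1.18670148 -0.04704952]
[[254. 227.]
 [254. 179.]
 [254. 127.]]
```

View pics/d.png

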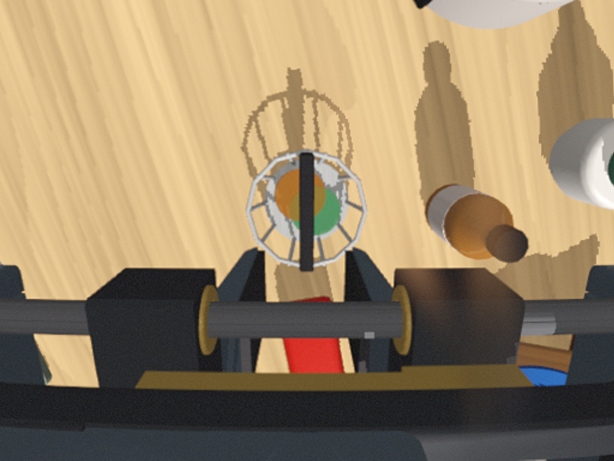

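The handle appears at px (255.5,127)–(255.5,225), within 2 px of prediction; the bottle is clear to the right. I'll descend straight.

Call:
arm_command:
  deltas: "2 0 40 0 0 0 36; 0 0 40 0 0 0 36; 0 0 40 0 0 0 36; 0 0 26 0 0 0 36; 0 0 15 0 0 0 36"

```text
time_s: 2.65
ee_pos: [431.2, 17.9, 38.8]
ee_rot: [-179.9, 0.1, 74.1]
force: [0.3, 0.3, -1.1]
gripper_width: 36.2
```

Call:
arm_command:
  deltas: "0 0 5 0 0 0 36; 0 0 0 0 0 0 0; 0 0 0 0 0 0 0; 0 0 0 0 0 0 0; 0 0 0 0 0 0 0"
  force: 20

```text
time_s: 3.28
ee_pos: [433.0, 19.2, 35.6]
ee_rot: [179.9, -0.0, 74.3]
force: [-0.4, -0.7, 4.1]
gripper_width: 12.0
```

Call:
arm_command:
  deltas: "0 0 -10 0 0 0 0; 0 0 -25 0 0 0 0; 0 0 -40 0 0 0 0; 0 0 -40 0 0 0 0; 0 0 -35 0 0 0 0"

```text
time_s: 3.9
ee_pos: [432.0, 19.4, 186.7]
ee_rot: [180.0, -0.0, 74.3]
force: [0.5, -0.3, -2.1]
gripper_width: 11.5
```

Run:
```python
from h import *
print(state()['ee_pos'],state()['force'],state()['gripper_width'])
plan([624,129,260],[180,0,74.3],7,hand=0)
```

```text
[432.04817492  19.43657655 186.7385732 ] [ 0.50456285 -0.28301914 -2.07345886] 11.512807923103052
22.5 22.2 -10.4 0.0 -0.0 -0.0 0; 22.5 22.2 -10.5 0.0 -0.0 -0.0 0; 22.5 22.2 -10.5 0.0 -0.0 -0.0 0; 22.5 22.2 -10.5 0.0 -0.0 -0.0 0; 22.5 22.2 -10.5 0.0 -0.0 -0.0 0
22.5 22.2 -10.5 0.0 -0.0 -0.0 0; 22.5 22.2 -10.5 0.0 -0.0 -0.0 0
```

Call:
arm_command:
  deltas: "22.5 22 -10.5 0 0 0 0; 22.5 22 -10.5 0 0 0 0; 22.5 22 -10.5 0 0 0 0; 22.5 22 -10.5 0 0 0 0; 22.5 22 -10.5 0 0 0 0"

```text
time_s: 4.53
ee_pos: [569.0, 98.4, 237.9]
ee_rot: [-180.0, 0.0, 74.3]
force: [0.5, 0.5, -1.2]
gripper_width: 11.9
```

Call:
arm_command:
  deltas: "22.5 22 -10.5 0 0 0 0; 22.5 22 -10.5 0 0 0 0; 0 0 0 0 0 0 0; 0 0 0 0 0 0 0; 0 0 0 0 0 0 0"

```text
time_s: 5.15
ee_pos: [622.2, 128.7, 258.2]
ee_rot: [-179.9, 0.0, 74.3]
force: [-0.5, -0.2, -1.9]
gripper_width: 12.2
```

Run:
```python
from h import *
st=state(); im=grab_frame('wrist'); np.save('w2.npy',im); c=cam('wrist',st)
print(st['ee_pos'],st['ee_rot'],st['gripper_width'],st['force'])
a=np.radians(np.arange(0,360,30)); 
print(proj(c,np.c_[647+79.5*np.cos(a),211+79.5*np.sin(a),90+0*a]).round(0).tolist())
save('e.png',im,1.4)
```

```text
[622.22165069 128.72236766 258.23553059] [-1.79933764e+02  4.44956882e-02  7.42734638e+01] 12.205923209907274 [-0.53145984 -0.18714595 -1.94415921]
[[335.0, 67.0], [315.0, 29.0], [277.0, 6.0], [234.0, 7.0], [197.0, 30.0], [178.0, 69.0], [180.0, 112.0], [202.0, 147.0], [238.0, 166.0], [277.0, 166.0], [312.0, 146.0], [333.0, 110.0]]
```

View pics/e.png

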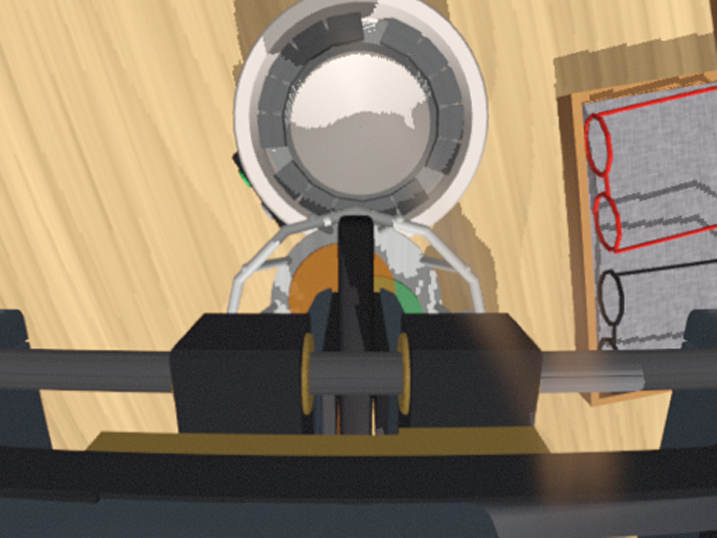

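Run:
```python
from h import *
from scipy.optimize import least_squares
st=state(); c=cam('wrist',st); im=np.load('w2.npy'); hsv=cv2.cvtColor(im,cv2.COLOR_RGB2HSV)
m=((hsv[:,:,1]<50)&(hsv[:,:,2]>120))
pts=[]
for y in range(5,145,3):
    x=np.where(m[y,150:370])[0]+150
    pts+=[(x[0],y),(x[-1],y)]
W=onz(c,pts,90)[:,:2]
f=least_squares(lambda s:np.hypot(*(W-s[:2]).T)-s[2],[647,211,92],loss='soft_l1',f_scale=1)
print('rim',f.x,np.sort(abs(f.fun))[[len(pts)//2,-8,-1]].round(2))
# dark ledge / floor circle of the tank (r=42,z=12): white floor boundary
m=(hsv[:,:,1]<60)&(hsv[:,:,2]>125)
n,l,s,ce=cv2.connectedComponentsWithStats(m.astype(np.uint8)); i=l[70:100,256].max(); print(s[i],ce[i])
# unwrap the ledge at z=78 for notches
cx,cy=f.x[:2]; a=np.radians(np.arange(0,360,1)); rr=np.arange(50,96,0.5)
A,Q=np.meshgrid(a,rr); P=np.c_[(cx+Q*np.cos(A)).ravel(),(cy+Q*np.sin(A)).ravel(),np.full(A.size,78.)]
uv=proj(c,P).reshape(A.shape+(2,)).astype(np.float32)
u=cv2.remap(im,uv[...,0],uv[...,1],cv2.INTER_LINEAR); save('f.png',np.repeat(np.repeat(u,3,0),2,1),1)
```

```text
rim [648.40693417 213.11990109  89.75614426] [0.28 0.57 0.8 ]
[  162     0   187   224 20274] [258.51090066 103.60254513]
```

View pics/f.png

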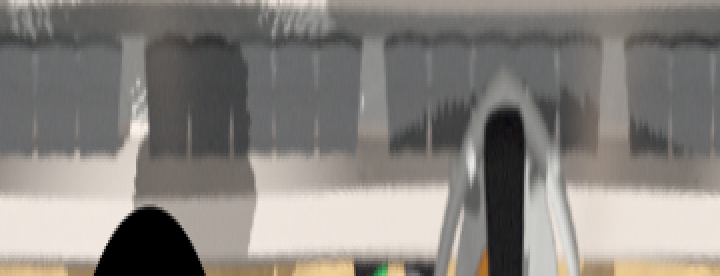

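Unwrapped ledge: lighter gaps 14° wide at about 67°, 187° and 307°, which are the three notches, spaced 120° with one near −x. Mouth centre is about (648.4, 213.1).

Run:
```python
from h import *
st=state(); c=cam('wrist',st); 
Rt=R.from_euler('xyz',st['ee_rot'],degrees=True)
for x in(44,49,54): print(x,proj(c,[Rt.apply([x,0,-26.5])+st['ee_pos']]).round(1))
im=np.load('w2.npy'); print(im[140:175:2,254].max(1))
print(st['ee_pos'])
plan([648.4,213.1,155],[180,0,74.3],4,hand=0)
```

```text
44 [[255.9 167.7]]
49 [[255.9 156.4]]
54 [[255.9 145. ]]
[114  90 106 106 127 144 138  41  18  21  33  32  36  27  33  31  30  32]
[622.36982633 128.7605853  258.38030597]
22.1 0.6 25.8 -0.0 0.0 -0.0 0; 22.1 0.6 25.8 -0.0 0.0 -0.0 0; 22.1 0.6 25.8 -0.0 0.0 -0.0 0; 22.1 0.6 25.8 -0.0 0.0 -0.0 0
```

Call:
arm_command:
  deltas: "29 0.8 10 0 0 0 0; 29 0.8 30 0 0 0 0; 29 0.8 35 0 0 0 0; 0 0 28 0 0 0 0; 0 0 10 0 0 0 0"

```text
time_s: 5.82
ee_pos: [647.7, 211.9, 143.3]
ee_rot: [-179.8, 0.1, 74.3]
force: [-0.2, -0.3, -1.4]
gripper_width: 12.0
```

Run:
```python
from h import *
s=state();print(s['ee_pos'],s['ee_rot'],s['force'])
im=grab_frame('top');np.save('t2.npy',im)
s=state();print(s['ee_pos'],s['ee_rot'],s['force'])
plan([648.1,212.1,100],[180,0,74.3],4,hand=0)
```

```text
[647.65303888 211.90089538 143.34069257] [-1.79802225e+02  1.41380737e-01  7.43064186e+01] [-0.20310491 -0.26302329 -1.44569499]
[647.77282902 211.65897105 143.16500348] [-1.79805023e+02  1.37059607e-01  7.42809125e+01] [-0.03053969 -0.94508937 -2.06213565]
0.2 0.1 10.8 -0.0 0.0 -0.0 0; 0.1 0.1 10.8 -0.0 0.0 -0.0 0; 0.1 0.1 10.8 -0.0 0.0 -0.0 0; 0.1 0.1 10.8 -0.0 0.0 -0.0 0
```

Call:
arm_command:
  deltas: "0.5 0.3 15 0 0 0 0; 0 0 15 0 0 0 0; 0 0 15 0 0 0 0; 0 0 12 0 0 0 0; 0 0 10 0 0 0 0"

```text
time_s: 6.5
ee_pos: [649.5, 212.6, 77.5]
ee_rot: [-180.0, 0.0, 74.3]
force: [-0.4, 0.1, -2.4]
gripper_width: 12.3
```

Call:
arm_command:
  deltas: "0 0 5 0 0 0 0; 0 0 5 0 0 0 0; 0 0 5 0 0 0 0; 0 0 3 0 0 0 0; 0 0 3 0 0 0 0"

```text
time_s: 7.12
ee_pos: [649.7, 212.8, 57.4]
ee_rot: [180.0, -0.0, 74.3]
force: [-0.2, -0.2, -1.5]
gripper_width: 12.0
```

Call:
arm_command:
  deltas: "0 -1 2 0 0 0 0; 0 0 2 0 0 0 0; 0 0 2 0 0 0 0; 0 0 2 0 0 0 0; 0 0 0 0 0 0 0"

```text
time_s: 7.75
ee_pos: [648.5, 212.9, 49.2]
ee_rot: [-180.0, 0.0, 74.3]
force: [-0.3, 0.2, -2.3]
gripper_width: 11.8
```

Call:
arm_command:
  deltas: "0 0 1 0 0 0 0; 0 0 1 0 0 0 0; 0 0 0 0 0 0 0"

```text
time_s: 8.12
ee_pos: [648.8, 213.0, 47.6]
ee_rot: [180.0, -0.0, 74.3]
force: [0.3, -0.0, -0.2]
gripper_width: 11.8
```

Call:
arm_command:
  deltas: "0 0 1 0 0 0 0; 0 0 0.7 0 0 0 0; 0 0 0 0 0 0 0"

```text
time_s: 8.5
ee_pos: [648.8, 212.9, 47.6]
ee_rot: [179.9, -0.0, 74.3]
force: [-3.4, -0.7, 8.3]
gripper_width: 11.4
```

Contact at TCP z 47.6, against 47 expected for the basket on the tank floor. I'll release and retreat to a viewing pose.

Call:
arm_command:
  deltas: "0 0 -0.7 0 0 0 36; 0 0 0 0 0 0 36; 0 0 0 0 0 0 36; 0 0 -15 0 0 0 36; 0 0 -30 0 0 0 36"

```text
time_s: 9.12
ee_pos: [647.9, 212.8, 91.3]
ee_rot: [-179.9, 0.1, 74.3]
force: [-0.1, 0.5, 0.6]
gripper_width: 36.0
```

Call:
arm_command:
  deltas: "0 0 -45 0 0 0 36; -20 0 -45 0 0 0 36; -30 0 -45 0 0 0 36; -30 0 -30 0 0 0 36; 0 0 0 0 0 0 36"

```text
time_s: 9.75
ee_pos: [628.0, 134.7, 260.9]
ee_rot: [179.6, -0.2, 74.2]
force: [0.4, 0.7, -0.4]
gripper_width: 36.0
```

Run:
```python
from h import *
from scipy.optimize import least_squares
grab_frame('top');st=state(); im=grab_frame('wrist'); np.save('w3.npy',im); c=cam('wrist',st); hsv=cv2.cvtColor(im,cv2.COLOR_RGB2HSV)
print(st['ee_pos'],st['ee_rot'],st['force'],st['gripper_width'])
m=((hsv[:,:,1]<50)&(hsv[:,:,2]>120))
pts=[]
for y in range(5,170,3):
    x=np.where(m[y,140:380])[0]+140
    pts+=[(x[0],y),(x[-1],y)]
W=onz(c,pts,90)[:,:2]
f=least_squares(lambda s:np.hypot(*(W-s[:2]).T)-s[2],[648,213,92],loss='soft_l1',f_scale=1)
print('rim',f.x,np.sort(abs(f.fun))[[len(pts)//2,-8,-1]].round(2))
cx,cy=f.x[:2]; a=np.radians(np.arange(0,360,.5)); rr=np.arange(50,96,0.5)
A,Q=np.meshgrid(a,rr); P=np.c_[(cx+Q*np.cos(A)).ravel(),(cy+Q*np.sin(A)).ravel(),np.full(A.size,78.)]
uv=proj(c,P).reshape(A.shape+(2,)).astype(np.float32)
u=cv2.remap(im,uv[...,0],uv[...,1],cv2.INTER_LINEAR)
v=np.vstack([np.repeat(u,2,0),cv2.resize(im[:300],(720,422))]); save('g.png',v,1)
row=u[24:40].max(2).mean(0); np.save('row.npy',row)
for g in(67,187,307): print(g,[(int(k/2),int(row[k])) for k in range(2*g-24,2*g+25,2)])
```

```text
[627.34917435 135.67991218 258.41392407] [ 1.79820589e+02 -1.19859636e-01  7.42130323e+01] [ 0.28420987  0.90993969 -0.61008445] 36.09393013136712
rim [648.23325546 213.10990891  89.8060252 ] [0.26 0.7  4.32]
67 [(55, 108), (56, 109), (57, 109), (58, 110), (59, 117), (60, 132), (61, 140), (62, 140), (63, 140), (64, 142), (65, 152), (66, 159), (67, 162), (68, 165), (69, 159), (70, 161), (71, 166), (72, 159), (73, 139), (74, 122), (75, 116), (76, 117), (77, 116), (78, 116), (79, 116)]
187 [(175, 104), (176, 105), (177, 104), (178, 105), (179, 124), (180, 151), (181, 158), (182, 144), (183, 142), (184, 142), (185, 143), (186, 142), (187, 143), (188, 143), (189, 143), (190, 143), (191, 143), (192, 137), (193, 119), (194, 106), (195, 104), (196, 104), (197, 105), (198, 104), (199, 104)]
307 [(295, 107), (296, 112), (297, 115), (298, 118), (299, 128), (300, 145), (301, 154), (302, 154), (303, 154), (304, 155), (305, 156), (306, 156), (307, 156), (308, 155), (309, 156), (310, 155), (311, 154), (312, 154), (313, 146), (314, 133), (315, 126), (316, 124), (317, 124), (318, 123), (319, 121)]
```

View pics/g.png

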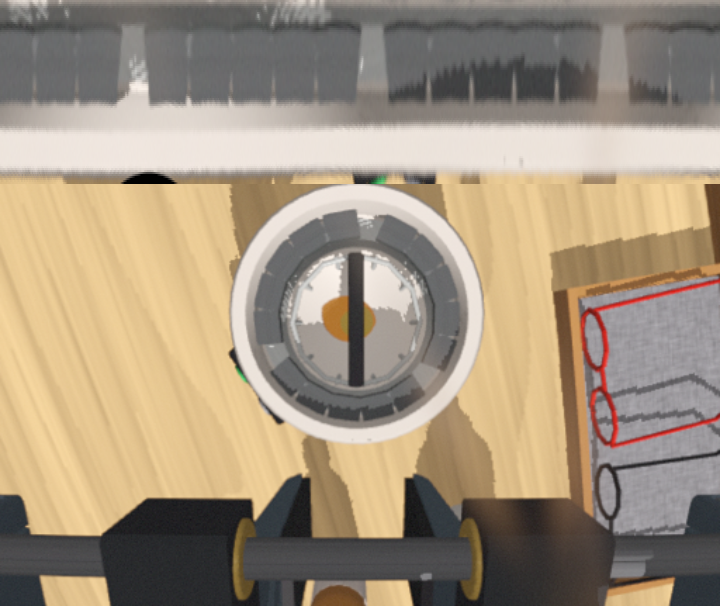

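The basket sits home with its handle below the ledge. The notch gaps have edges at 59.5–73.3°, 179.3–193° and 299.6–313.6°, so lid yaw ≡ 66.4° mod 120°. Now the rack and lid.

```bash
cat > lid.py <<'E'
from h import *
def rackR(yaw): return R.from_euler('xyz',[0,-25,yaw],degrees=True).as_matrix()  # x up-slope, z normal leaning to -x
E
python3 - <<'E'
from lid import *
b=np.load('top.npy'); c=cam('top'); hsv=cv2.cvtColor(b,cv2.COLOR_RGB2HSV)
Rk=rackR(-14); print(Rk.round(2).tolist())
# white bar pixels inside the lid, blue hull
z=np.zeros(b.shape[:2],np.uint8); z[145:215,270:345]=1
blue=((hsv[:,:,0]>100)&(hsv[:,:,0]<125)&(hsv[:,:,1]>120)).astype(np.uint8)*z
k=max(cv2.findContours(blue,cv2.RETR_EXTERNAL,cv2.CHAIN_APPROX_NONE)[0],key=cv2.contourArea); h=cv2.convexHull(k)[:,0].astype(float)
pegs=[(285,198.7),(317.7,206.7)]
# rack board corners (crop px -> image) : UL, UR, LR, LL
cor=np.array([(588,44),(766,90),(713,270),(545,225)])/3+[90,125]
# iterate origin: board centre is 52 above table
o=np.array([585,-265,52.]); yaw=-14
for _ in range(5):
    Rk=rackR(yaw); W=onplane(c,cor,o,Rk[:,2]); o=W.mean(0); o=o*1.0
    x=(W[0]+W[1]-W[2]-W[3])/2; y=(W[0]+W[3]-W[1]-W[2])/2; yaw=np.degrees(np.arctan2(x[1],x[0])); y2=np.degrees(np.arctan2(-y[0],y[1]))
    o[2]=52
print('rack',o.round(1),'yaw',yaw,y2,'size',np.linalg.norm(x),np.linalg.norm(y))
pg=onplane(c,pegs,o+Rk[:,2]*22,Rk[:,2]); print('pegs',pg.round(1),((pg-o)@Rk).round(1))
# lid top-edge circle, plane 20 above board
P=onplane(c,h,o+Rk[:,2]*20,Rk[:,2]); q=(P-o)@Rk
A=np.c_[2*q[:,:2],np.ones(len(q))]; s=np.linalg.lstsq(A,(q[:,:2]**2).sum(1),rcond=None)[0]; print('lid in rack',s[:2],np.sqrt(s[2]+s[0]**2+s[1]**2))
d=onplane(c,[(310,173.8)],o+Rk[:,2]*58,Rk[:,2]); print('dot in rack',((d-o)@Rk).round(1))
print('lid top world',o+Rk@[s[0],s[1],20])
E
```

```text
[[0.88, 0.24, -0.41], [-0.22, 0.97, 0.1], [0.42, -0.0, 0.91]]
rack [ 594.8 -255.1   52. ] yaw -14.665288184372738 -15.606244541458606 size 176.09961634880614 166.47555836798654
pegs [[ 537.9 -191.5   43.1]
 [ 514.5 -281.9   43.2]] [[-68.2  47.1  22. ]
 [-68.  -46.3  22. ]]
lid in rack [-0.25275102  1.79956116] 75.50009621435008
dot in rack [[21.5  0.6 58. ]]
lid top world [ 586.87924897 -251.12730361   70.01933854]
```

Run:
```python
from lid import *
Rk=rackR(-15.2); o=np.array([594.8,-255.1,52]); Rl=Rk@R.from_euler('z',-2,degrees=True).as_matrix()
T=Rl@np.diag([1,-1,-1.]); e=R.from_matrix(T).as_euler('xyz',degrees=True); p=o+Rk@[0,1.5,140]
print(p.round(1),e.round(2)); plan(p,e,12,hand=60)
```

```text
[ 538.1 -238.1  178.9] [-179.07  -24.98  -17.41]
-32.0 1.3 6.4 -1.6 1.7 7.5 60; -31.8 5.4 5.6 -1.6 1.7 7.5 60; -31.0 9.3 4.9 -1.6 1.7 7.5 60; -29.6 13.1 4.3 -1.6 1.7 7.5 60; -27.8 16.8 3.9 -1.6 1.7 7.5 60
-25.5 20.2 3.6 -1.6 1.7 7.5 60; -22.7 23.2 3.6 -1.6 1.7 7.5 60; -19.6 25.9 3.6 -1.6 1.7 7.5 60; -16.2 28.1 3.9 -1.6 1.7 7.5 60; -12.5 29.9 4.3 -1.6 1.7 7.5 60
-8.7 31.2 4.8 -1.6 1.7 7.5 60; -4.7 31.9 5.5 -1.6 1.7 7.5 60
```

Call:
arm_command:
  deltas: "-32 1.3 6.4 -1.6 1.7 7.5 60; -31.8 5.4 5.6 -1.6 1.7 7.5 60; -31 9.3 4.9 -1.6 1.7 7.5 60; -29.6 13.1 4.3 -1.6 1.7 7.5 60; -27.8 16.8 3.9 -1.6 1.7 7.5 60"

```text
time_s: 10.48
ee_pos: [589.2, -19.8, 221.9]
ee_rot: [175.3, -10.4, 36.9]
force: [0.8, -0.5, -0.1]
gripper_width: 60.1
```

Call:
arm_command:
  deltas: "-25.5 20.2 3.6 -1.6 1.7 7.5 60; -22.7 23.2 3.6 -1.6 1.7 7.5 60; -19.6 25.9 3.6 -1.6 1.7 7.5 60; -16.2 28.1 3.9 -1.6 1.7 7.5 60; -12.5 29.9 4.3 -1.6 1.7 7.5 60"

```text
time_s: 11.1
ee_pos: [552.4, -175.5, 189.1]
ee_rot: [178.0, -21.5, -1.5]
force: [0.6, 0.6, -0.1]
gripper_width: 59.8
```

Call:
arm_command:
  deltas: "-8.7 31.2 4.8 -1.6 1.7 7.5 60; -4.7 31.9 5.5 -1.6 1.7 7.5 60; 0 0 0 0 0 0 60; 0 0 0 0 0 0 60"

```text
time_s: 11.6
ee_pos: [538.5, -237.1, 177.3]
ee_rot: [-178.8, -25.0, -17.5]
force: [0.7, -0.2, -0.5]
gripper_width: 59.7
```

Run:
```python
from lid import *
st=state(); im=grab_frame('wrist'); np.save('w4.npy',im); c=cam('wrist',st)
print(st['ee_pos'],st['ee_rot'],st['gripper_width'],st['qpos'].round(1))
save('h.png',im,1.4)
```

```text
[ 538.50292414 -237.12467781  177.33233194] [-178.78105193  -25.03949316  -17.48579141] 59.68705776771755 [-28.1  10.4 111.3  10.1  34.2  71.9]
```

View pics/h.png

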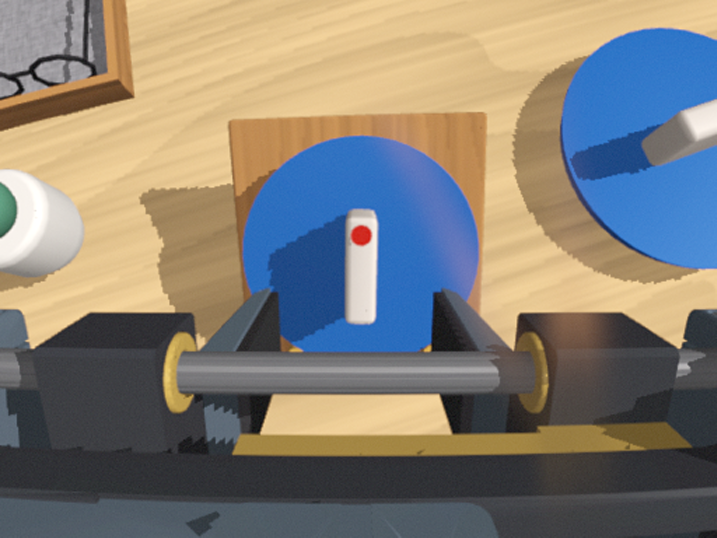

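The bar stands in the image from display (361,212) to (361,323), the red dot at (361,236), fingers either side; it looks well aligned. I'll compute the offsets.

Run:
```python
from lid import *
st=state(); c=cam('wrist',st); im=np.load('w4.npy'); hsv=cv2.cvtColor(im,cv2.COLOR_RGB2HSV)
T=R.from_euler('xyz',st['ee_rot'],degrees=True).as_matrix(); p=st['ee_pos']
o=np.array([594.8,-255.1,52]); n=rackR(-15.2)[:,2]
def big(m): return max(cv2.findContours(m.astype(np.uint8),cv2.RETR_EXTERNAL,cv2.CHAIN_APPROX_NONE)[0],key=cv2.contourArea)
z=np.zeros(im.shape[:2],bool); z[60:252,160:350]=1
bar=big(z&(hsv[:,:,1]<70)&(hsv[:,:,2]>120)&(np.arange(512)[None]>230)&(np.arange(512)[None]<285)); r=cv2.minAreaRect(bar); print('bar',r)
red=z&((hsv[:,:,0]<8)|(hsv[:,:,0]>172))&(hsv[:,:,1]>150); d=np.argwhere(red).mean(0)[::-1]
tool=lambda W:(W-p)@T
print('dot tool',tool(onplane(c,[d],o+58*n,n)).round(1))
W=onplane(c,cv2.boxPoints(r),o+58*n,n); print('bar corners tool\n',tool(W).round(1))
blue=z&(hsv[:,:,0]>100)&(hsv[:,:,0]<125)&(hsv[:,:,1]>100)
h=cv2.convexHull(big(blue))[:,0].astype(float); h=h[h[:,1]<200]
q=tool(onplane(c,h,o+20*n,n)); 
from scipy.optimize import least_squares
f=least_squares(lambda s:np.hypot(*(q[:,:2]-s[:2]).T)-s[2],[0,0,77],loss='soft_l1'); print('disc tool',f.x.round(1),'z',q[:,2].mean().round(1),abs(f.fun).mean())
```

```text
bar ((257.5, 190.0), (82.0, 23.0), 90.0)
dot tool [[21.7  2.5 80.9]]
bar corners tool
 [[ 36.3  -6.4  80.9]
 [ 36.3  11.2  80.8]
 [-30.5  11.9  80.7]
 [-30.5  -6.8  80.8]]
disc tool [-0.   2.4 75.8] z 118.9 0.091952075085516
```

Call:
arm_command:
  deltas: "0 1.2 30 0 0 0 60; 0 1.2 30 0 0 0 60; 0 0 25 0 0 0 60; 0 0 14 0 0 0 60; 0 0 6 0 0 0 60"

```text
time_s: 12.28
ee_pos: [581.2, -251.2, 82.6]
ee_rot: [-178.8, -25.1, -17.5]
force: [-0.1, -0.6, 0.2]
gripper_width: 60.1
```

Call:
arm_command:
  deltas: "0 0 2 0 0 0 60; 0 0 2 0 0 0 60; 0 0 2 0 0 0 60; 0 0 0 0 0 0 60"

```text
time_s: 12.78
ee_pos: [583.1, -252.5, 77.8]
ee_rot: [-178.8, -25.2, -17.6]
force: [0.3, -0.4, -0.3]
gripper_width: 59.9
```

Call:
arm_command:
  deltas: "0 0 0 0 0 0 0; 0 0 0 0 0 0 0; 0 0 0 0 0 0 0; 0 0 0 0 0 0 0; 0 0 0 0 0 0 0"
  force: 45

```text
time_s: 13.4
ee_pos: [582.9, -252.4, 77.5]
ee_rot: [-178.8, -25.1, -17.6]
force: [-2.0, 1.5, 1.3]
gripper_width: 17.7
```

Call:
arm_command:
  deltas: "0 0 -5 0 0 0 0; 0 0 -15 0 0 0 0; 0 0 -25 0 0 0 0; 0 0 -30 0 0 0 0; 0 0 -20 0 0 0 0"

```text
time_s: 14.02
ee_pos: [542.8, -241.9, 165.1]
ee_rot: [-178.8, -25.1, -17.6]
force: [-0.4, -0.2, -4.0]
gripper_width: 17.6
```

Run:
```python
from lid import *
s=state();print(s['ee_pos'],s['ee_rot'],s['force'],s['gripper_width'])
plan([600,-160,230],[180,0,-17.5],5,hand=0)
plan([630,140,190],[180,0,58.4],9,[600,-160,230],[180,0,-17.5],hand=0)
```

```text
[ 542.79583476 -241.85513162  165.10532446] [-178.83464841  -25.12924848  -17.5747425 ] [-0.35459279 -0.20087166 -4.00896879] 17.622883137099652
10.9 -19.2 -8.8 -0.2 -5.0 0.0 0; 10.1 -19.2 -9.8 -0.2 -5.0 0.0 0; 9.2 -19.2 -10.7 -0.2 -5.0 0.0 0; 8.2 -19.1 -11.6 -0.2 -5.0 0.0 0; 7.1 -19.1 -12.3 -0.2 -5.0 0.0 0
-6.8 -32.8 4.4 -0.0 0.0 -8.4 0; -2.0 -33.4 4.4 -0.0 0.0 -8.4 0; 3.0 -33.4 4.4 -0.0 0.0 -8.4 0; 7.8 -32.6 4.4 -0.0 0.0 -8.4 0; 12.5 -31.1 4.4 -0.0 0.0 -8.4 0
16.9 -28.9 4.4 -0.0 0.0 -8.4 0; 21.0 -26.1 4.4 -0.0 0.0 -8.4 0; 24.6 -22.7 4.4 -0.0 0.0 -8.4 0; 27.7 -18.9 4.4 -0.0 0.0 -8.4 0
```

Call:
arm_command:
  deltas: "10.9 -19.2 -8.8 -0.2 -5 0 0; 10.1 -19.2 -9.8 -0.2 -5 0 0; 9.2 -19.2 -10.7 -0.2 -5 0 0; 8.2 -19.1 -11.6 -0.2 -5 0 0; 7.1 -19.1 -12.3 -0.2 -5 0 0"

```text
time_s: 14.65
ee_pos: [600.7, -160.0, 229.8]
ee_rot: [-179.9, -0.0, -17.3]
force: [0.4, -0.0, -3.7]
gripper_width: 18.1
```

Call:
arm_command:
  deltas: "-6.8 -32.8 4.4 0 0 -8.4 0; -2 -33.4 4.4 0 0 -8.4 0; 3 -33.4 4.4 0 0 -8.4 0; 7.8 -32.6 4.4 0 0 -8.4 0; 12.5 -31.1 4.4 0 0 -8.4 0"

```text
time_s: 15.28
ee_pos: [616.9, 7.1, 207.1]
ee_rot: [180.0, -0.2, 24.9]
force: [-0.9, -0.4, -4.1]
gripper_width: 17.9
```

Call:
arm_command:
  deltas: "16.9 -28.9 4.4 0 0 -8.4 0; 21 -26.1 4.4 0 0 -8.4 0; 24.6 -22.7 4.4 0 0 -8.4 0; 27.7 -18.9 4.4 0 0 -8.4 0; 0 0 0 0 0 0 0"

```text
time_s: 15.9
ee_pos: [630.2, 141.6, 189.1]
ee_rot: [179.9, -0.1, 58.4]
force: [-0.4, -0.6, -3.4]
gripper_width: 17.4
```

Run:
```python
from lid import *
from scipy.optimize import least_squares
grab_frame('top'); st=state(); c=cam('wrist',st); im=grab_frame('wrist'); np.save('w5.npy',im); hsv=cv2.cvtColor(im,cv2.COLOR_RGB2HSV)
print(st['ee_pos'],st['ee_rot'],st['force'],st['gripper_width'])
T=R.from_euler('xyz',st['ee_rot'],degrees=True).as_matrix(); p=st['ee_pos']
blue=(hsv[:,:,0]>100)&(hsv[:,:,0]<125)&(hsv[:,:,1]>120)&(hsv[:,:,2]>60)
k=max(cv2.findContours(blue.astype(np.uint8),cv2.RETR_EXTERNAL,cv2.CHAIN_APPROX_NONE)[0],key=cv2.contourArea)
h=cv2.convexHull(k)[:,0].astype(float); print(h.min(0),h.max(0))
np.save('hull.npy',h)
save('i.png',im,1.4)
```

```text
[630.26426911 140.15175076 189.34987818] [ 1.79889019e+02 -7.69774338e-02  5.83381216e+01] [-0.08625758 -0.78003159 -2.95694235] 18.091044909911542
[124.  93.] [384. 233.]
```

View pics/i.png

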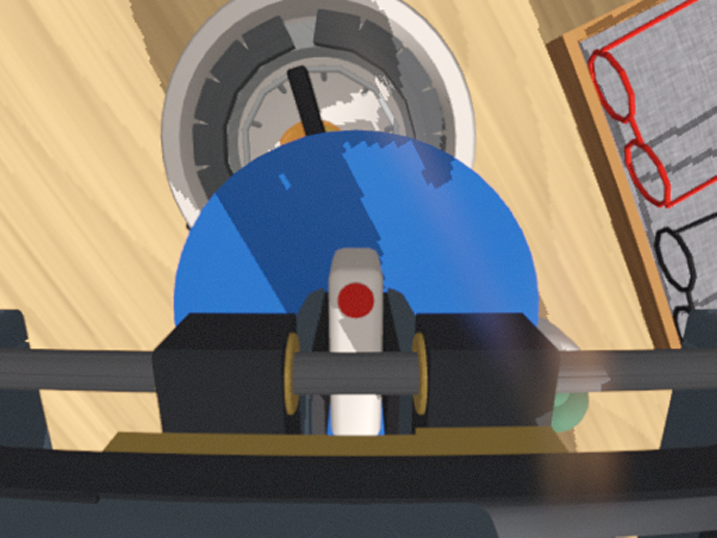

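The lid is held with bar and dot centred at display (356,300). The disc edge is visible from (175,290) over (355,130) to (538,290), and the mouth shows beyond it. I'll fit the disc centre in the tool frame.

Run:
```python
from lid import *
from scipy.optimize import least_squares
st=state(); c=cam('wrist',st); h=np.load('hull.npy'); h=h[(h[:,1]<221)]
T=R.from_euler('xyz',st['ee_rot'],degrees=True).as_matrix(); p=st['ee_pos']
for zz in(6,8,10):
    q=(onplane(c,h,p+T[:,2]*zz,T[:,2])-p)@T
    f=least_squares(lambda s:np.hypot(*(q[:,:2]-s[:2]).T)-s[2],[0,0,77],loss='soft_l1'); print(zz,'disc tool',f.x.round(2),abs(f.fun).mean().round(2),len(h))
im=np.load('w5.npy');hsv=cv2.cvtColor(im,cv2.COLOR_RGB2HSV);m=((hsv[:,:,0]<8)|(hsv[:,:,0]>172))&(hsv[:,:,1]>150); m[:,:220]=0;m[:,290:]=0
d=np.argwhere(m).mean(0)[::-1];q=(onplane(c,[d],p-T[:,2]*30,T[:,2])-p)@T;print('dot tool',d,q.round(1))
plan([648.2,213.1,150],[180,0,58.4],4,hand=0)
```

```text
6 disc tool [ 2.53 -1.06 74.28] 0.14 39
8 disc tool [ 1.75 -1.06 75.13] 0.14 39
10 disc tool [ 0.98 -1.06 75.97] 0.15 39
dot tool [253.71694215 214.29132231] [[ 23.2  -1.  -30. ]]
18.0 -5.9 9.9 0.0 -0.0 -0.0 0; 18.0 -5.9 9.9 0.0 -0.0 -0.0 0; 18.0 -5.9 9.9 0.0 -0.0 -0.0 0; 18.0 -5.9 9.9 0.0 -0.0 -0.0 0
```

Call:
arm_command:
  deltas: "24 -7.4 10 0 0 0 0; 24 -7.4 10 0 0 0 0; 23.2 -7.4 15 0 0 0 0; 0 0 18 0 0 0 0; 0 0 11 0 0 0 0"

```text
time_s: 16.62
ee_pos: [648.6, 212.1, 123.0]
ee_rot: [-180.0, 0.0, 58.3]
force: [0.1, 0.4, -4.0]
gripper_width: 17.7
```

Run:
```python
from h import *
grab_frame('top')
P=[]
for i in range(4):
    s=state();P.append(np.r_[s['ee_pos'],s['ee_rot'],s['force']]);grab_frame('top')
print(np.round(P,2)); plan([648.8,212.4,115],[180,0,58.4],1,hand=0)
```

```text
[[ 6.4806e+02  2.1148e+02  1.2187e+02 -1.7992e+02  1.2000e-01  5.8310e+01
  -2.5000e-01 -1.9000e-01 -4.8700e+00]
 [ 6.4838e+02  2.1132e+02  1.2309e+02 -1.7995e+02  7.0000e-02  5.8290e+01
  -2.1000e-01 -8.0000e-02 -4.0300e+00]
 [ 6.4911e+02  2.1142e+02  1.2444e+02  1.7996e+02 -4.0000e-02  5.8270e+01
  -2.1000e-01 -4.0000e-01 -3.5500e+00]
 [ 6.4973e+02  2.1155e+02  1.2547e+02  1.7989e+02 -1.3000e-01  5.8260e+01
  -2.2000e-01  2.8000e-01 -3.4800e+00]]
-0.0 -1.5 11.1 0.2 -0.2 -0.1 0
```

Call:
arm_command:
  deltas: "0.7 -0.4 6 0 0 0 0; 0 0 4 0 0 0 0; 0 0 2 0 0 0 0; 0 0 1.5 0 0 0 0; 0 0 1 0 0 0 0"

```text
time_s: 17.5
ee_pos: [649.7, 212.9, 110.9]
ee_rot: [179.9, -0.1, 58.3]
force: [0.0, 0.5, -3.0]
gripper_width: 17.9
```

Call:
arm_command:
  deltas: "0 0 1 0 0 0 0; 0 0 1 0 0 0 0; 0 0 0 0 0 0 0"

```text
time_s: 17.88
ee_pos: [649.6, 212.9, 108.9]
ee_rot: [179.9, -0.1, 58.3]
force: [0.2, -0.4, -4.4]
gripper_width: 17.6
```

Call:
arm_command:
  deltas: "0 0 1 0 0 0 0; 0 0 1 0 0 0 0; 0 0 0 0 0 0 0"

```text
time_s: 18.25
ee_pos: [649.7, 212.9, 107.0]
ee_rot: [179.9, -0.1, 58.3]
force: [0.7, 0.5, -3.2]
gripper_width: 17.9
```

Call:
arm_command:
  deltas: "0 0 0.7 0 0 0 0; 0 0 0.7 0 0 0 0; 0 0 0 0 0 0 0"

```text
time_s: 18.62
ee_pos: [649.8, 212.9, 106.6]
ee_rot: [179.9, -0.2, 58.3]
force: [-1.2, -0.8, 4.0]
gripper_width: 18.0
```

The lugs stand on the ledge at TCP z 106.6 (expected 106–109). I'll turn towards 66.4° under light pressure.

Call:
arm_command:
  deltas: "0 0 0 0 0 -2 0; 0 0 0 0 0 -2 0; 0 0 0.3 0 0 -1.5 0; 0 0 0 0 0 -0.8 0; 0 0 0 0 0 0 0"

```text
time_s: 19.25
ee_pos: [649.6, 212.6, 104.5]
ee_rot: [179.9, -0.1, 64.6]
force: [-0.9, 0.2, -3.6]
gripper_width: 17.5
```

Call:
arm_command:
  deltas: "0 0 0.5 0 0 -0.8 0; 0 0 0.5 0 0 -0.6 0; 0 0 0.5 0 0 -0.4 0; 0 0 0 0 0 0 0"

```text
time_s: 19.75
ee_pos: [649.7, 212.9, 103.7]
ee_rot: [179.9, -0.1, 66.4]
force: [0.5, 0.6, -3.2]
gripper_width: 17.8
```

The z has dropped to 103.7 with no contact force: the lugs are in the notches. Continuing down.

Call:
arm_command:
  deltas: "0 0 1 0 0 0 0; 0 0 1 0 0 0 0; 0 0 1 0 0 0 0; 0 0 0 0 0 0 0"

```text
time_s: 20.25
ee_pos: [649.6, 212.8, 100.6]
ee_rot: [179.9, -0.1, 66.4]
force: [0.4, 0.4, -4.0]
gripper_width: 17.6
```

Call:
arm_command:
  deltas: "0 0 0.7 0 0 0 0; 0 0 0.7 0 0 0 0; 0 0 0 0 0 0 0"

```text
time_s: 20.62
ee_pos: [649.7, 212.9, 99.3]
ee_rot: [179.9, -0.1, 66.4]
force: [0.3, 0.1, -3.6]
gripper_width: 17.6
```

Call:
arm_command:
  deltas: "0 0 0.6 0 0 0 0; 0 0 0.6 0 0 0 0; 0 0 0 0 0 0 0"

```text
time_s: 21.0
ee_pos: [649.8, 212.9, 99.0]
ee_rot: [179.8, -0.1, 66.4]
force: [-0.2, -1.2, 3.0]
gripper_width: 18.1
```

Call:
arm_command:
  deltas: "0 0 0.5 0 0 0 0; 0 0 0.3 0 0 0 0; 0 0 0 0 0 0 0"

```text
time_s: 21.38
ee_pos: [649.9, 212.9, 98.9]
ee_rot: [179.8, -0.2, 66.4]
force: [-1.7, -1.3, 6.6]
gripper_width: 17.6
```

The lid is firm at 98.9, a drop of 7.7 mm against 8 expected. Releasing and retreating.

Call:
arm_command:
  deltas: "0 0 -0.8 0 0 0 18; 0 0 0 0 0 0 60; 0 0 0 0 0 0 60; 0 0 0 0 0 0 60; 0 0 -15 0 0 0 60"

```text
time_s: 22.0
ee_pos: [648.9, 212.6, 112.2]
ee_rot: [-180.0, -0.0, 66.4]
force: [0.2, -1.0, 0.3]
gripper_width: 54.7
```

Call:
arm_command:
  deltas: "0 0 -30 0 0 0 60; 0 0 -45 0 0 0 60; -30 0 -45 0 0 0 60; -40 0 -25 0 0 0 60; -20 0 0 0 0 0 60"

```text
time_s: 22.62
ee_pos: [613.9, 129.2, 261.5]
ee_rot: [179.6, -0.3, 66.3]
force: [0.1, 0.6, 0.4]
gripper_width: 60.1
```

Run:
```python
from lid import *
from scipy.optimize import least_squares
grab_frame('top'); st=state(); c=cam('wrist',st); im=grab_frame('wrist'); sc=grab_frame('scene'); tp=grab_frame('top'); hsv=cv2.cvtColor(im,cv2.COLOR_RGB2HSV)
print(st['ee_pos'],st['force'],st['gripper_width'],st['time_s'])
blue=(hsv[:,:,0]>100)&(hsv[:,:,0]<125)&(hsv[:,:,1]>100)
k=max(cv2.findContours(blue.astype(np.uint8),cv2.RETR_EXTERNAL,cv2.CHAIN_APPROX_NONE)[0],key=cv2.contourArea); h=cv2.convexHull(k)[:,0].astype(float)
W=onz(c,h,90)[:,:2]; f=least_squares(lambda s:np.hypot(*(W-s[:2]).T)-s[2],[648,213,77],loss='soft_l1'); print('lid disc at z90',f.x.round(1),abs(f.fun).mean().round(2))
A=cv2.resize(im[:300],(400,234)); B=cv2.resize(sc[170:270,340:460],(400,333),interpolation=cv2.INTER_CUBIC)
C=cv2.resize(tp[90:280,90:460],(800,411)-np.array([0,0]) if 0 else (400,205)); D=cv2.resize(im[0:200,150:370],(400,362))
L=np.vstack([A,C,np.zeros((161,400,3),np.uint8)]); Rr=np.vstack([B,D[:267]]); save('j.png',np.hstack([L,Rr]),1)
```

```text
[612.2128205  127.21922272 259.54631488] [-1.75884521 -0.93910142 -0.94081386] 60.31322118771126 22.675
lid disc at z90 [649.1 214.2  76.2] 0.11
```

View pics/j.png

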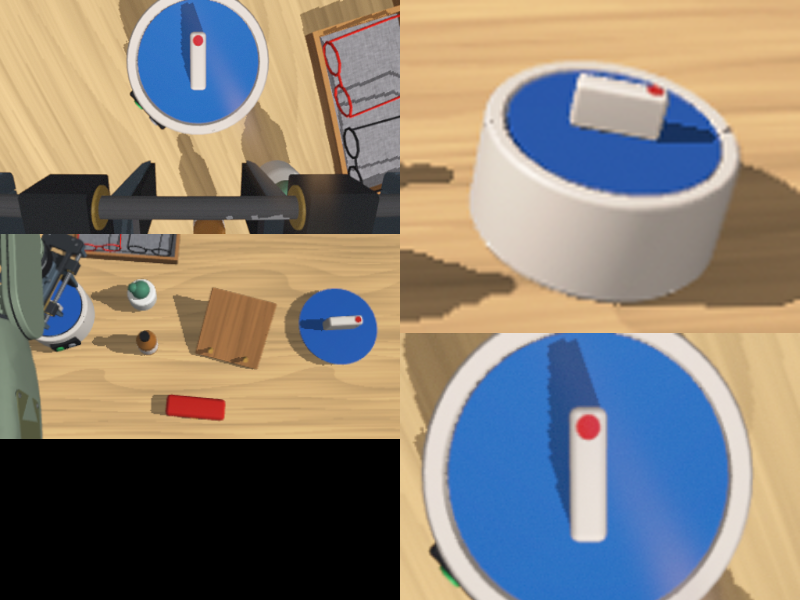

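The lid lies level and flush, concentric in the rim. The bystanders and the larger lid are where they were, and the gripper is clear. Handing in.

```bash
python3 -c "
from workcell import *
print(job_done())"
```

```text
the job is handed in; nothing more can be done
None
```

The basket is home in the cleaner's tank, and the smaller blue lid from the rack is seated in the mouth, flush with the rim. I handed in at about 22.7 s, well inside the 61 s limit.

- **Basket:** I gripped it by its handle and lowered it in small steps. It touched the tank floor at TCP z 47.6 mm against 47 mm expected, with about 8 N. A wrist picture then showed it sitting well inside the tank.
- **Lid:** I laid it level about 8° short of the notches, and the lugs stood on the ledge at TCP z 106.6 mm. I turned it to 66.4° under light pressure; the lugs dropped in, and it stopped at 98.9 mm. That 7.7 mm drop compares with 8 mm nominal.
- **Last pictures:** The lid's disc is level, concentric and flush in the rim. The rack is empty, the bottle, pot, case and larger lid show no change by eye, and the gripper is clear.

**Disagreements:** Measured radii came out 1–3% small: the lid's 75.1–76.2 mm against 77 mm, the drum's 89.8 mm against 92 mm. The wrist camera also had a sideways bias of about 1 mm, which I allowed for. No check failed.

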